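# Clip the snap hook to the lifting loop of a cover plate

### The job

Get the steel plate ready for the hoist: take the red snap hook, press its sprung gate sideways against one leg of the plate's yellow lifting loop until the leg passes and the gate springs shut behind it, then draw the hook back until the leg sits in its bend and prove it with a firm tug of about 20 N. Leave the hook lying flat on the plate, clipped and drawn up to the leg, and let go. Work by feel, never forcing the hook on the loop with more than about 25 N; the plate must not shift, and leave the shackle, the eye bolt, the magnet and the wrench alone.

Things in the scene. Friction and masses are not known exactly. Their poses are not given: they have to be found in the camera images.
- hook: Red forged snap hook lying flat: 172 mm long, 12 mm thick, 0.34 kg. Origin on its underside; z up, x from the rear eye to the bend, y to the gate side. In its frame (x, y in mm): all bars 12 thick; spine along y = -21, x = -12 to 45; bend centred on (45, 0), inner radius 15, outer 27; then the nose (see hook_nose). Not reported while held
- hook_shank (a point): Middle of the hook's shank, at (-42, 0, 6) mm in the hook's frame: flat parallel sides 16 mm apart (along y), 12 mm high, from x = -60 to -24; a good place to grip, firmly (a weak grip lets the hook swing round under the spring). Behind it a closed eye of 48 mm outer diameter centred on (-77, 0); in front the bow, 54 mm wide
- hook_bend (a point): Seat of the bend, at (52, 0, 6) mm in the hook's frame: where the centre of the loop's leg lies when it sits fully in the bend. The gate springs shut only once the leg is within about 4 mm of it
- hook_nose (a point): Centre of the nose's round end, at (45, 21, 6) mm in the hook's frame; its back reaches x = 39. The gate tip rests behind it
- hook_throat (a point): Way in, at (29.5, 21, 6) mm in the hook's frame. A leg pressed in along the hook's -y passes if its centre comes in within about 2 mm of this x: nearer the bend it lands on the nose (hard at once), nearer the pivot the gate bottoms before the leg is past (hard after 15 to 20 mm). Its centre must reach y = 6 mm or less before it can slide on under the nose into the bend; the spine stops it at y = -7
- gate (a joint): Opening of the hook's silver gate: 0 shut, 0.5 rad fully open, on its stop. An 8 mm round bar reaching 56 mm from its pivot at (-14, 16) mm of the hook's frame along +x; it turns inwards only and is sprung shut: about 3 N at its tip starts it, 8 N opens it fully; a leg first touches it with its centre at y = 28 mm and feels 3 to 12 N on the way in, so arm and grip give by some mm
- plate: Bare steel cover plate, 240 (x) by 260 (y) by 10 mm, loose on the table, about 5 kg with its loop (a pull of 24 to 36 N drags it). Origin at the centre of its underside, z up. Along both y edges a rib 8 mm thick stands to 32 mm above the table
- leg_left (a point): Axis of the loop's leg at x = 30, y = 28 mm of the plate, 6 mm above the plate's top face (16 mm above the table); axes as the plate's
- leg_right (a point): Axis of the loop's leg at x = 30, y = -28 mm of the plate, 6 mm above the plate's top face (16 mm above the table); axes as the plate's
- shackle: bystander: green bow shackle, 75 mm long, 60 mm wide, 20 mm high, lying flat
- eyebolt: bystander: bare steel eye bolt, 57 mm ring, 90 mm long, lying flat
- magnet: bystander: red three-cornered welding magnet, 85 by 72 by 16 mm
- wrench: bystander: steel wrench, lying flat at the left
- loop: Yellow lifting loop of 16 mm round rod welded upright to the plate: two upright legs joined by an arch, top 71 mm above the table, 40 mm clear between the legs. Its frame is the plate's (origin and axes)
Mind the look-alikes: they are no part of the job. Of the things that look like the hook, the middle-sized one is meant.

How it is judged:
By the outcome, as a careful person would: the job done as asked, in the order asked, and still so for the second after the job is handed in, with the robot touching nothing.
It also fails if it takes over 58 s, if anything falls off the work surface, if the arm or the gripper's body presses on something with over 40 N, if the wrist force passes 120 N, or if a joint passes its speed limit or range.

### The arm

A 6-joint arm with a two-finger parallel gripper is mounted at the origin on the work surface. World frame = base frame: x ahead of the robot, y to its left, z up, the work surface at z = 0. Lengths are in mm, angles in rad, forces in N, time in s.
With the tool pointing down it reaches from about 400 to 925 mm from the base axis. Payload 12.5 kg.
Tool frame: the origin (TCP) lies on the centre line of the jaws, within the pads' length; the fingertips stand 17 mm ahead of it and the grasp point (between the pads) lies 2 mm behind it; z points along the fingers, y is the line along which they close (so a half turn about z gives the same grasp; the last joint's range is limited). The gripper opens to 95 mm and grips with 3 to 60 N. Pads are 20 mm wide; open, the fingers measure 119 mm over their backs; the gripper's body (75 mm by 180 mm) begins 59 mm behind the grasp point.
Start: joints at [-1.325, 0.491, 1.559, -0, 1.092, -0.106], TCP at [215.391, -586.73, 231.661] pointing down, gripper open.
Joint ranges: [-3.1, 3.1], [-0.84, 2.19], [0.05, 2.79], [-1.13, 4.28], [0.06, 2.93], [-2.69, 2.69]. Speed limits (rad/s): [2.22, 2.22, 2.79, 3.14, 3.14, 3.14].

### API

Orientations are given as [roll, pitch, yaw] about the fixed x, y, z axes, in that order (R = Rz(yaw) Ry(pitch) Rx(roll)).
In Python, from cell import env gives the robot as it stands.
- The arm moves only by the tool drive_tool, never from a script. Its argument "deltas" is text: rows parted by semicolons, each of 4 numbers parted by spaces: the shift along the world's x, y, z normalised to -1 to 1, where 1 is 100 mm, then the turn about the world's z normalised to -1 to 1, where 1 is 180 degrees. A call has 1 to 10 rows; each row shifts and turns the commanded pose from where the row before left it; what a row does not reach is not made up. A row lasts 1/12 s, in which the tool goes at most 41.7 mm and 7.16 degrees, less where a joint would pass 70% of its speed; a pose out of reach is approached as far as the arm can. A call with a number of a shift or a turn outside -1 to 1 is refused whole. A call with a gripper value outside its range is refused whole. "gripper" is the closure, from 0 (fully open) to 1 (shut), set as the call begins (left out, the last holds). The fingers move at their own pace and stop on an object; the grip force is fixed at half the most. Time passes only in rows, so rows that do not move let the fingers close. It gives the time, the measured TCP pose, the force, the opening and the grip force at its end, in the units of the state.
- env.state(): the state, without advancing time (a new reading comes with each control period).
- env.read_camera(name): name is "side" or "top"; returns (picture, depth): 420x560x3 uint8, red, green, blue; 420x560 float32, mm along the optical axis (not along the pixel's ray), 0 where there is no reading.
- env.camera_params(name): a dict with "mtx" (3x3 intrinsics, pixels), "camera_from_world" (4x4, takes a point from world to camera coordinates). Camera axes: x right, y down, z forward; pixel columns grow to the right and rows downward; lengths in mm; the calibration is good to about 2 mm. A picture is of the moment at which its call begins. camera_params takes no time and is no camera call.
- env.job_done(): hands the job in; it is judged then, once.
The state is a dict: "t": time; "joints": joint angles; "qvel": joint speeds; "tau": joint torques, N m; "eef_pos": TCP position; "tcp_rot": TCP orientation; "ft_force": force on the tool from outside, world axes, zero at the start; "moment": the same for the moment, N m; "opening": opening from 0.0 (shut) to 1.0 (fully open); "grip_force": force on a finger pad.
Only numpy, scipy, OpenCV 4.12 (cv2) and the standard library are available. Lean on these libraries where they do the work, as an engineer would, in place of code of your own. Each camera call takes 0.05 s, during which the arm holds its last target. There are 200 camera calls.

## Working session

There is one attempt and no reset: what is moved stays moved. The work goes in short steps, Python scripts to look and compute and a tool call to move; the robot and the scene stay as the last step left them, time stands still between calls to the robot, and variables do not carry over. Pictures are saved under pics/ and viewed, at most 10 in all, crops included, and the job is handed in when it is done.

Besides the shell and the picture viewer there is one more tool, called after "Emit:" as name(argument=value, ...) on one line, values as JSON. drive_tool: Moves the arm, as the interface text tells. Its arguments: {"type":"object","properties":{"deltas":{"type":"string"},"gripper":{"type":"number"}},"required":["deltas"]}

```bash
mkdir -p pics
cat > h.py <<'E'
from cell import env
import numpy as np, cv2
def snap(n,f):
    p,d=env.read_camera(n); np.savez(f'pics/{f}.npz',p=p,d=d); cv2.imwrite(f'pics/{f}.png',p[:,:,::-1]); return p,d
def ray(n,u,v):
    c=env.camera_params(n);K=np.array(c["mtx"]);T=np.array(c["camera_from_world"])
    r=np.linalg.inv(K)@[u,v,1]; return T,r
def at_z(n,u,v,z):
    T,r=ray(n,u,v);R=T[:3,:3];o=-R.T@T[:3,3];w=R.T@r;return o+w*(z-o[2])/w[2]
def at_d(n,u,v,d):
    T,r=ray(n,u,v);return T[:3,:3].T@(r*d[int(round(v)),int(round(u))]-T[:3,3])
def proj(n,X):
    c=env.camera_params(n);T=np.array(c["camera_from_world"]);q=np.array(c["mtx"])@(T[:3,:3]@np.array(X)+T[:3,3]);return q[:2]/q[2]
E
python3 - <<'E'
from h import *
a,_=snap("top","t0");b,_=snap("side","s0")
np.set_printoptions(suppress=True,precision=3)
for n in("top","side"):print(env.camera_params(n))
print(env.state())
E
```

```text
{'mtx': array([[530.464,   0.   , 270.261],
       [  0.   , 530.464, 210.508],
       [  0.   ,   0.   ,   1.   ]]), 'camera_from_world': array([[  -0.022,   -1.   ,    0.015,    7.309],
       [  -0.997,    0.021,   -0.072,  461.002],
       [   0.072,   -0.017,   -0.997, 1360.244],
       [   0.   ,    0.   ,    0.   ,    1.   ]])}
{'mtx': array([[386.316,   0.   , 278.839],
       [  0.   , 386.316, 207.946],
       [  0.   ,   0.   ,   1.   ]]), 'camera_from_world': array([[ -0.87 ,  -0.493,   0.008, 401.45 ],
       [ -0.251,   0.429,  -0.868, 161.865],
       [  0.424,  -0.757,  -0.497, 743.019],
       [  0.   ,   0.   ,   0.   ,   1.   ]])}
{'t': 0.1, 'joints': array([-1.325,  0.491,  1.559,  0.   ,  1.092, -0.106]), 'qvel': array([ 0.002, -0.002, -0.003,  0.   ,  0.   , -0.001]), 'tau': array([  0.003, -61.362, -25.861,   0.069,   0.047,  -0.   ]), 'eef_pos': array([ 215.351, -586.506,  231.116]), 'tcp_rot': array([-3.141, -0.   ,  0.352]), 'ft_force': array([-0.342, -0.026,  0.271]), 'moment': array([-0.023,  0.026, -0.013]), 'grip_force': 0.0, 'opening': 1.0028547042573195}
```

View pics/t0.png

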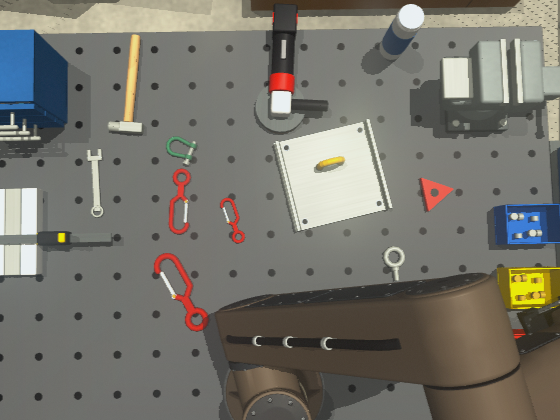

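View pics/s0.png

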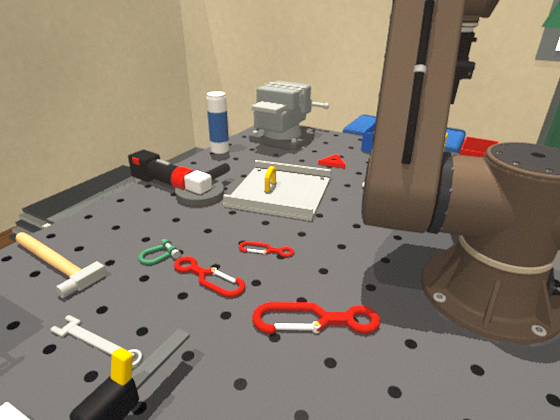

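The top view shows three red hooks. The middle-sized one spans (181,170) to (179,234), with its eye away from the robot and its gate to the right. The plate is at about (332,175) and its loop at (331,162). I'll enlarge both.

Run:
```python
from h import *
p=np.load('pics/t0.npz')['p'][:,:,::-1]
a=cv2.resize(p[162:242,150:220],None,fx=6.5,fy=6.5,interpolation=cv2.INTER_CUBIC)
b=cv2.resize(p[110:240,265:400],None,fx=4,fy=4,interpolation=cv2.INTER_CUBIC)[:520,:344+196]
H=np.zeros((520,800,3),np.uint8)
a=cv2.resize(p[164:240,160:202],(287,520),interpolation=cv2.INTER_CUBIC)
b=cv2.resize(p[110:240,268:396],(512,520),interpolation=cv2.INTER_CUBIC)
H[:,:287]=a;H[:,288:]=b
cv2.imwrite('pics/c0.png',H)
```

```text
(no output)
```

View pics/c0.png

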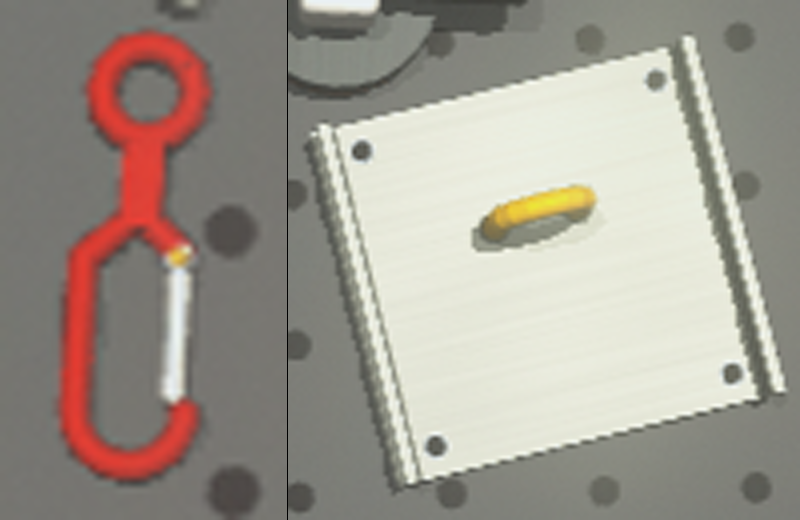

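Run:
```python
from h import *
np.set_printoptions(suppress=True,precision=2)
d=np.load('pics/t0.npz')['d']
f=lambda x,y:(160+x/6.842-.4,164+y/6.842-.4)
g=lambda x,y:(268+(x-288)/4-.4,110+y/4-.4)
e=at_z("top",*f(149,91),8);b=at_z("top",*f(130,412),8)
print(e,b,np.linalg.norm(b-e)); yaw=np.arctan2(*(b-e)[1::-1]);u=np.array([np.cos(yaw),np.sin(yaw)])
o=((e+b)[:2]+u*(77-45))/2
print("hook org",o,"yaw",np.degrees(yaw),"shank",o-42*u)
for P in [(149,31),(149,147),(120,180),(164,180),(62,350),(198,420),(128,480),(173,390)]:
    q=at_z("top",*f(*P),8)[:2]-o; print(P,"hook xy",q@u,q@[-u[1],u[0]])
H=[at_z("top",*g(*P),10)[:2] for P in[(361,150),(655,80),(732,373),(436,446)]]
C=np.mean(H,0);xs=(H[0]+H[1]-H[2]-H[3]);ya=np.arctan2(xs[1],xs[0]);ys=H[0]+H[3]-H[1]-H[2];print("plate",C,np.degrees(ya),np.degrees(np.arctan2(-ys[0],ys[1])),np.linalg.norm(xs)/2,np.linalg.norm(ys)/2)
a=np.array([np.cos(ya),np.sin(ya)]);n=np.array([-a[1],a[0]])
for s in(28,-28):
  L=C+30*a+s*n;print("leg",L,proj("top",[*L,10]),proj("side",[*L,40]))
print("arch top pred",proj("top",[*(C+30*a),71]),g(540,206))
print("plate corners top px",[proj("top",[*(C+i*120*a+j*130*n),32]).round(1) for i in(1,-1) for j in(1,-1)])
print("depth", [at_d("top",*q,d) for q in[(180.5,190),(330,162),(332,190),(181,234)]])
```

```text
[554.73 227.82   8.  ] [432.01 236.27   8.  ] 123.01007956165428
hook org [477.4  233.14] yaw 176.06185789056423 shank [519.3  230.26]
(149, 31) hook xy -100.60809107945329 -1.3550741488087226
(149, 147) hook xy -55.99193502876266 1.261818265186173
(120, 180) hook xy -42.8044422984199 -9.027320361590665
(164, 180) hook xy -43.612500986657665 7.711012583563222
(62, 350) hook xy 23.161491646176657 -27.163766016849195
(198, 420) hook xy 47.32469197965553 25.931013214102837
(128, 480) hook xy 71.32452149511214 0.7657098974001327
(173, 390) hook xy 36.37612516513399 15.79876125042056
plate [ 551.62 -167.26] 12.67915797910959 12.51165630725834 200.52101029781517 200.12288194217172
leg [ 574.74 -133.36] [319.   166.49] [267.03 181.13]
leg [ 587.03 -188.  ] [339.59 161.45] [273.15 173.06]
arch top pred [332.36 160.1 ] (330.6, 161.1)
plate corners top px [array([273.2, 141.1]), array([370. , 117.6]), array([295.9, 231. ]), array([393.6, 206.7])]
depth [array([519.53, 229.42,  14.79]), array([ 576.2 , -154.61,   70.88]), array([ 511.85, -165.54,   11.07]), array([405.54, 230.97,   3.69])]
```

Emit:
drive_tool(deltas="0.3 0.2 0 0;0.3 0.3 0 0;0.3 0.35 0 0;0.3 0.35 0 -0.02;0.3 0.35 0 -0.02;0.3 0.35 0 -0.02;0.3 0.35 0 -0.02;0.3 0.35 0 -0.02;0.3 0.35 0 -0.02;0.3 0.35 0 -0.014", gripper=0.35)

```text
t: 0.93
eef_pos: [492.7, -282.3, 231.5]
tcp_rot: [-3.142, 0.0, -0.073]
ft_force: [-0.3, -0.2, -0.2]
opening: 0.649
grip_force: 0.0
```

Emit:
drive_tool(deltas="0 0.35 -0.05 0;0 0.35 -0.05 0;0 0.35 -0.05 0;0 0.35 -0.05 0;0 0.35 -0.05 0;0 0.35 -0.05 0;0 0.35 0 0;0 0.35 0 0;0 0.3 0 0;0 0.2 0 0")

```text
t: 1.77
eef_pos: [491.3, 48.3, 201.5]
tcp_rot: [-3.142, 0.0, -0.068]
ft_force: [0.7, 0.1, -0.1]
opening: 0.652
grip_force: 0.0
```

Emit:
drive_tool(deltas="0 0.2 0 0;0 0.1 0 0;0 0 0 0;0 0 0 0")

```text
t: 2.1
eef_pos: [491.7, 75.6, 201.5]
tcp_rot: [3.141, 0.0, -0.068]
ft_force: [0.0, -0.4, -0.1]
opening: 0.649
grip_force: 0.0
```

Emit:
drive_tool(deltas="0.07 0.25 0 0;0.07 0.35 0 0;0.07 0.35 0 0;0.066 0.35 -0.1 0;0 0.25 -0.2 0;0 0 -0.2 0;0 0 -0.2 0;0 0 -0.2 0;0 0 -0.2 0;0 0 0 0")

```text
t: 2.93
eef_pos: [518.4, 229.0, 88.4]
tcp_rot: [3.139, 0.005, -0.071]
ft_force: [-0.0, -0.6, -1.6]
opening: 0.651
grip_force: 0.0
```

Run:
```python
from h import *
s=env.state();print(s['eef_pos'],s['joints'])
p,d=snap("side","s1");q,_=snap("top","t1")
H=np.zeros((400,800,3),np.uint8)
H[:,:400]=cv2.resize(p[220:320,150:250],(400,400),interpolation=2);H[:,400:]=cv2.resize(q[155:245,135:225],(400,400),interpolation=2)
cv2.imwrite('pics/c1.png',H[:,:,::-1])
```

```text
[518.43886666 229.03760931  88.41204066] [ 2.99551395e-01  5.94605977e-01  1.83584839e+00 -2.90521914e-04
  7.16555322e-01  1.94115859e+00]
```

View pics/c1.png

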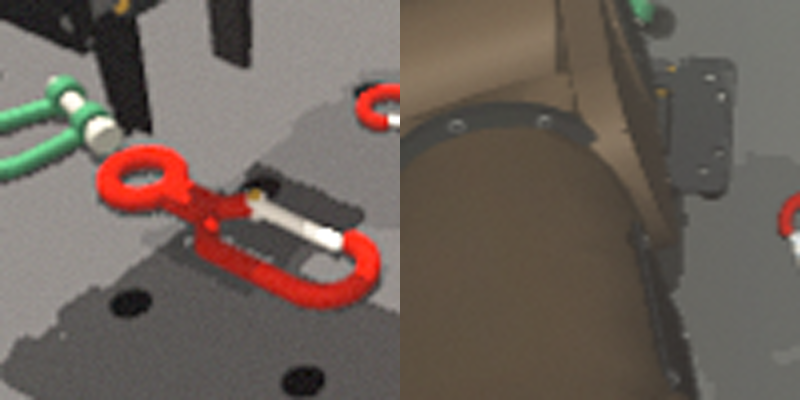

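The side crop shows the open fingers straddling the shank of the middle hook, around (205,205), with the shackle clear of them. I'll go down and close.

Emit:
drive_tool(deltas="0.01 0.01 -0.15 0;0 0 -0.15 0;0 0 -0.15 0;0 0 -0.12 0;0 0 -0.08 0;0 0 -0.04 0;0 0 0 0;0 0 0 0")

```text
t: 3.7
eef_pos: [520.7, 231.8, 23.1]
tcp_rot: [-3.142, -0.001, -0.069]
ft_force: [-0.1, 0.2, 1.0]
opening: 0.65
grip_force: 0.0
```

Emit:
drive_tool(deltas="0 0 0 0;0 0 0 0;0 0 0 0;0 0 0 0;0 0 0 0;0 0 0 0;0 0 0 0;0 0 0 0", gripper=1)

```text
t: 4.37
eef_pos: [520.4, 231.8, 22.7]
tcp_rot: [3.142, 0.0, -0.069]
ft_force: [-0.7, 0.8, 0.7]
opening: 0.168
grip_force: 30.0
```

Gripped with the tips at 5.7 mm, so only the top half of the shank is held. I'll regrip 4 mm lower for a firmer hold.

Emit:
drive_tool(deltas="0 0 0 0;0 0 0 0;0 0 -0.02 0;0 0 -0.02 0;0 0 0 0;0 0 0 0", gripper=0.7)

```text
t: 4.87
eef_pos: [520.3, 231.8, 18.4]
tcp_rot: [3.141, 0.0, -0.069]
ft_force: [-0.5, -0.5, 0.5]
opening: 0.302
grip_force: 0.0
```

Emit:
drive_tool(deltas="0 0 0 0;0 0 0 0;0 0 0 0;0 0 0 0;0 0 0 0;0 0 0 0", gripper=1)

```text
t: 5.37
eef_pos: [520.4, 231.8, 18.7]
tcp_rot: [3.142, -0.0, -0.069]
ft_force: [-1.3, 0.3, -0.1]
opening: 0.164
grip_force: 30.0
```

Emit:
drive_tool(deltas="0 0 0.1 0;0 0 0.2 0;0 0 0.25 0;0 0 0.25 0.02;0 0 0.2 0.039;0 -0.1 0 0.039;-0.02 -0.17 0 0.039;-0.03 -0.17 0 0.039;-0.03 -0.17 0 0.039;-0.03 -0.17 0 0.039")

```text
t: 6.2
eef_pos: [508.9, 153.1, 119.2]
tcp_rot: [3.141, 0.0, 0.735]
ft_force: [0.5, -0.5, -3.4]
opening: 0.167
grip_force: 30.0
```

Emit:
drive_tool(deltas="-0.03 -0.17 0 0.039;-0.03 -0.17 0 0.039;-0.03 -0.17 0 0.039;-0.03 -0.17 0 0.039;-0.03 -0.17 0 0.039;-0.03 -0.17 0 0.039;-0.03 -0.17 0 0.039;-0.03 -0.17 0 0.039;-0.03 -0.17 0 0.039;-0.03 -0.17 0 0.039")

```text
t: 7.03
eef_pos: [478.9, -16.9, 119.2]
tcp_rot: [3.142, -0.0, 1.96]
ft_force: [0.1, -0.5, -2.8]
opening: 0.167
grip_force: 30.0
```

Emit:
drive_tool(deltas="-0.03 -0.17 0 0.039;-0.03 -0.17 0 0.039;-0.03 -0.17 0 0.039;-0.03 -0.17 0 0.039;-0.03 -0.17 0 0.039;-0.03 -0.17 0 0.039;-0.03 -0.17 0 0.039;-0.03 -0.17 0 0.039;-0.03 -0.17 0 0.039;0 0 0 0")

```text
t: 7.87
eef_pos: [452.1, -171.3, 119.1]
tcp_rot: [-3.141, 0.0, 3.064]
ft_force: [-0.2, 0.7, -3.6]
opening: 0.165
grip_force: 30.0
```

Emit:
drive_tool(deltas="0 -0.1 0 0.031;0 -0.15 0 0.032;0 -0.15 0 0.032;0 -0.07 -0.1 0;0 0 -0.2 0;0 0 -0.2 0;0 0 -0.15 0;0 0 -0.1 0;0 0 0 0;0 0 0 0")

```text
t: 8.7
eef_pos: [452.3, -215.8, 43.4]
tcp_rot: [3.141, -0.001, -2.93]
ft_force: [0.5, -1.0, -4.2]
opening: 0.164
grip_force: 30.0
```

Run:
```python
from h import *
s=env.state();print(s['eef_pos'],s['tcp_rot'],s['ft_force'],s['moment'],s['joints'])
p,d=snap("side","s2");q,_=snap("top","t2")
H=np.zeros((440,800,3),np.uint8)
H[:,:440]=cv2.resize(p[130:240,220:330],(440,440),interpolation=2);H[:,440:]=cv2.resize(q[130:240,290:380],(360,440),interpolation=2)
cv2.imwrite('pics/c2.png',H[:,:,::-1])
```

```text
[ 452.27788948 -215.79902644   43.40821359] [ 3.14063518e+00 -7.98779444e-04 -2.93004472e+00] [ 0.45725344 -1.04058968 -4.2420703 ] [ 0.10206784 -0.01222991  0.01856757] [-5.77133475e-01  6.07707765e-01  2.02650783e+00  2.22056825e-04
  5.08619288e-01 -2.35967137e+00]
```

View pics/c2.png

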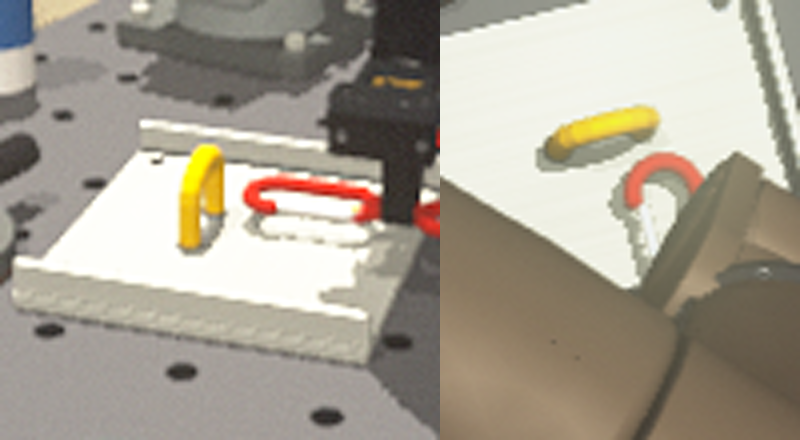

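Emit:
drive_tool(deltas="0 0 -0.06 0;0 0 -0.06 0;0.029 0.006 0 0;0.029 0.006 0 0;0.029 0.006 0 0;0 0 0 0")

```text
t: 9.3
eef_pos: [461.9, -214.4, 31.8]
tcp_rot: [-3.141, 0.001, -2.928]
ft_force: [0.2, 1.0, -4.0]
opening: 0.164
grip_force: 30.0
```

Emit:
drive_tool(deltas="0.01 0.002 0 0;0.01 0.002 0 0;0.01 0.002 0 0")

```text
t: 9.55
eef_pos: [464.1, -213.8, 31.7]
tcp_rot: [3.142, 0.0, -2.928]
ft_force: [-0.8, -1.0, -3.0]
opening: 0.167
grip_force: 30.0
```

Emit:
drive_tool(deltas="0.01 0.002 0 0;0.01 0.002 0 0")

```text
t: 9.72
eef_pos: [465.7, -213.3, 31.6]
tcp_rot: [3.141, -0.001, -2.928]
ft_force: [-5.6, -1.8, -2.9]
opening: 0.165
grip_force: 30.0
```

Emit:
drive_tool(deltas="-0.04 -0.01 0 0;-0.04 -0.01 0 0;0.02 -0.1 0 0;0.03 -0.13 0 0;0.03 -0.13 0 0;0.013 -0.07 0 0;0 0 0 0")

```text
t: 10.3
eef_pos: [468.0, -260.7, 31.7]
tcp_rot: [-3.14, 0.001, -2.93]
ft_force: [0.7, 0.4, -2.6]
opening: 0.169
grip_force: 30.0
```

Emit:
drive_tool(deltas="0.1 0.022 0 0;0.13 0.028 0 0;0.13 0.028 0 0;0.1 0.022 0 0;0.06 0.013 0 0;0.04 0.008 0 0;0 0 0 0;0 0 0 0")

```text
t: 10.97
eef_pos: [523.1, -246.0, 31.5]
tcp_rot: [3.141, -0.0, -2.928]
ft_force: [-1.5, -0.5, -3.8]
opening: 0.163
grip_force: 30.0
```

Emit:
drive_tool(deltas="0.01 0.002 0 0;-0.006 0.03 0 0;-0.006 0.03 0 0;-0.006 0.03 0 0;-0.006 0.03 0 0;0 0 0 0")

```text
t: 11.47
eef_pos: [521.7, -233.4, 31.7]
tcp_rot: [3.141, -0.0, -2.928]
ft_force: [0.6, 0.1, -3.2]
opening: 0.163
grip_force: 30.0
```

Run:
```python
from h import *
s=env.state();print(s['eef_pos'],s['tcp_rot'],s['ft_force'],s['moment'])
p,d=snap("side","s3");q,_=snap("top","t3")
H=np.zeros((440,800,3),np.uint8)
H[:,:440]=cv2.resize(p[150:220,240:310],(440,440),interpolation=2);H[:,440:]=cv2.resize(q[125:215,305:380],(360,440),interpolation=2)
cv2.imwrite('pics/c3.png',H[:,:,::-1])
```

```text
[ 521.69307285 -233.40287327   31.69211486] [ 3.14115306e+00 -3.08804264e-04 -2.92771051e+00] [ 0.56536472  0.1407605  -3.17155227] [ 0.08872441 -0.04618406 -0.00524305]
```

View pics/c3.png

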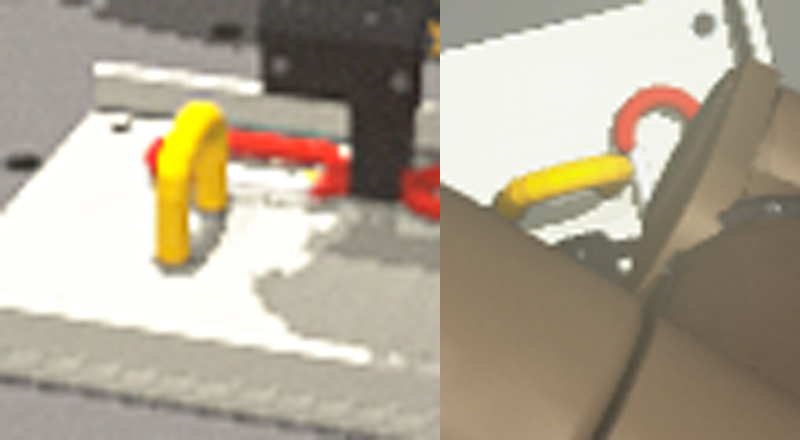

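The leg sits beside the gate, just behind the nose: loop end at (630,165) and nose at (625,140) in the right-hand crop. I'll press in gently.

Emit:
drive_tool(deltas="-0.004 0.02 0 0;-0.004 0.02 0 0;-0.004 0.02 0 0;0 0 0 0")

```text
t: 11.9
eef_pos: [520.7, -228.0, 31.7]
tcp_rot: [-3.141, 0.0, -2.928]
ft_force: [-0.3, -3.1, -2.7]
opening: 0.167
grip_force: 30.0
```

Emit:
drive_tool(deltas="-0.004 0.02 0 0;-0.004 0.02 0 0;-0.004 0.02 0 0;0 0 0 0")

```text
t: 12.23
eef_pos: [519.5, -222.1, 31.7]
tcp_rot: [-3.141, 0.0, -2.928]
ft_force: [-1.5, -6.0, -1.7]
opening: 0.167
grip_force: 30.1
```

Emit:
drive_tool(deltas="-0.004 0.02 0 0;-0.004 0.02 0 0;0 0 0 0")

```text
t: 12.48
eef_pos: [519.0, -218.4, 31.8]
tcp_rot: [-3.141, 0.001, -2.929]
ft_force: [-1.4, -6.3, -3.2]
opening: 0.165
grip_force: 30.1
```

Emit:
drive_tool(deltas="-0.009 0.02 0 0;-0.009 0.02 0 0;-0.004 0.02 0 0;0 0 0 0")

```text
t: 12.82
eef_pos: [517.9, -212.9, 32.2]
tcp_rot: [-3.139, 0.003, -2.929]
ft_force: [3.2, -7.6, -3.9]
opening: 0.166
grip_force: 30.4
```

Emit:
drive_tool(deltas="-0.004 0.02 0 0;-0.004 0.02 0 0;0 0 0 0")

```text
t: 13.07
eef_pos: [517.1, -209.1, 32.2]
tcp_rot: [-3.139, 0.003, -2.929]
ft_force: [2.0, -8.9, -2.9]
opening: 0.164
grip_force: 30.6
```

Emit:
drive_tool(deltas="-0.003 0.02 0 0;-0.004 0.02 0 0;-0.004 0.02 0 0;0 0 0 0")

```text
t: 13.4
eef_pos: [515.9, -203.3, 32.2]
tcp_rot: [-3.139, 0.003, -2.929]
ft_force: [0.9, -11.8, -2.9]
opening: 0.171
grip_force: 33.3
```

Emit:
drive_tool(deltas="-0.003 0.015 0 0;0 0 0 0")

```text
t: 13.57
eef_pos: [515.7, -202.2, 32.3]
tcp_rot: [-3.138, 0.003, -2.93]
ft_force: [0.4, -12.9, -3.3]
opening: 0.168
grip_force: 34.7
```

Emit:
drive_tool(deltas="-0.003 0.015 0 0;-0.02 -0.004 0 0;-0.02 -0.004 0 0;0 0 0 0")

```text
t: 13.9
eef_pos: [510.6, -201.2, 32.1]
tcp_rot: [-3.14, 0.002, -2.93]
ft_force: [-2.7, -10.5, -2.8]
opening: 0.167
grip_force: 35.1
```

Emit:
drive_tool(deltas="-0.02 -0.004 0 0;-0.02 -0.004 0 0;0 0 0 0")

```text
t: 14.15
eef_pos: [506.6, -201.6, 32.0]
tcp_rot: [-3.14, 0.002, -2.929]
ft_force: [-1.8, -8.3, -2.7]
opening: 0.171
grip_force: 34.1
```

Emit:
drive_tool(deltas="-0.02 -0.004 0 0;-0.02 -0.004 0 0;-0.02 -0.004 0 0;0 0 0 0")

```text
t: 14.48
eef_pos: [499.5, -202.2, 31.7]
tcp_rot: [3.141, -0.001, -2.929]
ft_force: [-6.2, -5.6, -2.8]
opening: 0.17
grip_force: 33.3
```

Emit:
drive_tool(deltas="-0.02 -0.004 0 0;-0.02 -0.004 0 0;0 0 0 0")

```text
t: 14.73
eef_pos: [495.7, -202.5, 31.6]
tcp_rot: [3.141, -0.0, -2.928]
ft_force: [0.4, -0.7, -3.4]
opening: 0.168
grip_force: 31.3
```

Emit:
drive_tool(deltas="-0.015 -0.003 0 0;-0.015 -0.003 0 0;0 0 0 0")

```text
t: 14.98
eef_pos: [492.9, -203.1, 31.6]
tcp_rot: [3.141, -0.0, -2.928]
ft_force: [-0.3, -0.3, -3.4]
opening: 0.166
grip_force: 31.3
```

The gate has sprung shut: the side force has vanished with the leg at about x = 51. Now the tug.

Emit:
drive_tool(deltas="-0.01 -0.002 0 0;-0.01 -0.002 0 0;0 0 0 0")

```text
t: 15.23
eef_pos: [491.6, -203.8, 31.8]
tcp_rot: [-3.141, 0.001, -2.928]
ft_force: [3.5, 1.0, -4.2]
opening: 0.164
grip_force: 31.5
```

Emit:
drive_tool(deltas="-0.01 -0.002 0 0;0 0 0 0")

```text
t: 15.4
eef_pos: [491.4, -204.2, 32.0]
tcp_rot: [-3.14, 0.003, -2.928]
ft_force: [8.2, 2.5, -4.9]
opening: 0.165
grip_force: 32.3
```

Emit:
drive_tool(deltas="-0.01 -0.002 0 0;-0.007 -0.002 0 0;0 0 0 0")

```text
t: 15.65
eef_pos: [491.2, -205.0, 32.3]
tcp_rot: [-3.138, 0.006, -2.928]
ft_force: [15.4, 4.9, -5.8]
opening: 0.168
grip_force: 35.3
```

Emit:
drive_tool(deltas="-0.009 -0.002 0 0;0 0 0 0;0 0 0 0;0 0 0 0")

```text
t: 15.98
eef_pos: [491.1, -205.2, 32.5]
tcp_rot: [-3.137, 0.007, -2.928]
ft_force: [18.2, 5.6, -5.3]
opening: 0.162
grip_force: 35.8
```

Emit:
drive_tool(deltas="-0.004 -0.001 0 0;0 0 0 0;0 0 0 0;0 0 0 0;0 0 0 0")

```text
t: 16.4
eef_pos: [491.0, -205.4, 32.6]
tcp_rot: [-3.136, 0.008, -2.928]
ft_force: [19.1, 5.9, -5.8]
opening: 0.165
grip_force: 36.1
```

20.0 N held. I'll ease off and lower the hook onto the plate.

Emit:
drive_tool(deltas="0.02 0.005 0 0;0.017 0.004 0 0;0 0 0 0")

```text
t: 16.65
eef_pos: [491.5, -203.8, 31.8]
tcp_rot: [-3.141, 0.001, -2.928]
ft_force: [6.0, 0.8, -3.0]
opening: 0.167
grip_force: 35.5
```

Emit:
drive_tool(deltas="0 0 -0.015 0;0 0 -0.01 0;0 0 0 0;0 0 0 0")

```text
t: 16.98
eef_pos: [491.3, -204.1, 29.3]
tcp_rot: [-3.141, 0.001, -2.929]
ft_force: [5.1, 0.2, -0.8]
opening: 0.166
grip_force: 35.6
```

Emit:
drive_tool(deltas="0.005 0.001 -0.006 0;0 0 0 0;0 0 0 0")

```text
t: 17.23
eef_pos: [491.4, -203.9, 28.7]
tcp_rot: [-3.141, 0.001, -2.928]
ft_force: [3.1, -2.5, 2.2]
opening: 0.164
grip_force: 36.6
```

Run:
```python
from h import *
p,d=snap("side","s4");q,_=snap("top","t4")
H=np.zeros((440,800,3),np.uint8)
H[:,:440]=cv2.resize(p[150:220,240:310],(440,440),interpolation=2);H[:,440:]=cv2.resize(q[125:215,305:380],(360,440),interpolation=2)
cv2.imwrite('pics/c4.png',H[:,:,::-1])
```

```text
(no output)
```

View pics/c4.png

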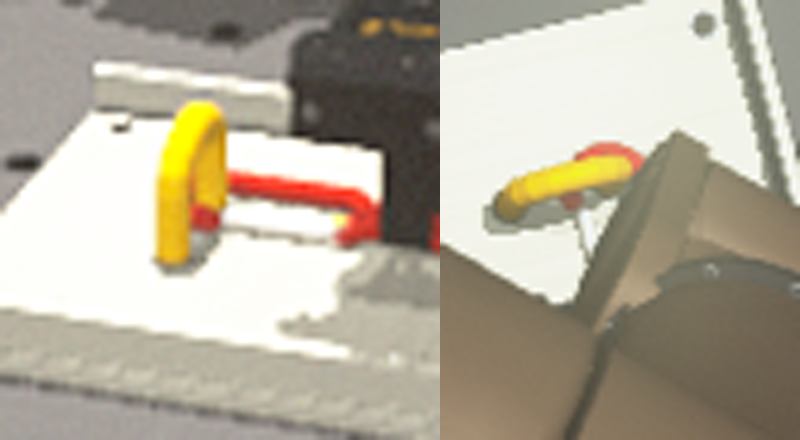

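Both crops show the leg inside the bow, the nose through the loop near (205,215), the gate shut and the hook flat. I'll release and lift off.

Emit:
drive_tool(deltas="0 0 0 0;0 0 0 0;0 0 0 0;0 0 0 0;0 0 0 0;0 0 0 0", gripper=0.6)

```text
t: 17.83
eef_pos: [491.0, -203.4, 28.4]
tcp_rot: [3.141, -0.001, -2.928]
ft_force: [0.4, 0.1, 0.7]
opening: 0.398
grip_force: 0.0
```

Emit:
drive_tool(deltas="0 0 0.05 0;0 0 0.1 0;0 0 0.2 0;0 0 0.2 0;0 0 0.2 0;0 0 0.2 0;-0.05 -0.2 0.1 0;-0.1 -0.3 0 0;-0.1 -0.3 0 0;-0.05 -0.3 0 0")

```text
t: 18.67
eef_pos: [460.4, -314.5, 135.0]
tcp_rot: [-3.141, 0.001, -2.927]
ft_force: [0.9, -0.2, 0.4]
opening: 0.401
grip_force: 0.0
```

Emit:
drive_tool(deltas="-0.05 -0.3 0 0;-0.05 -0.3 0 0;-0.05 -0.3 0 0;-0.05 -0.2 0 0;-0.05 -0.1 0 0;0 0 0 0;0 0 0 0")

```text
t: 19.25
eef_pos: [436.0, -433.0, 133.9]
tcp_rot: [3.141, -0.0, -2.929]
ft_force: [0.7, 1.3, -0.1]
opening: 0.4
grip_force: 0.0
```

Run:
```python
from h import *
p,d=snap("side","s5");q,_=snap("top","t5")
H=np.zeros((440,800,3),np.uint8)
H[:,:440]=cv2.resize(p[140:230,230:320],(440,440),interpolation=2);H[:,440:]=cv2.resize(q[120:230,290:380],(360,440),interpolation=2)
cv2.imwrite('pics/c5.png',H[:,:,::-1])
```

```text
(no output)
```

View pics/c5.png

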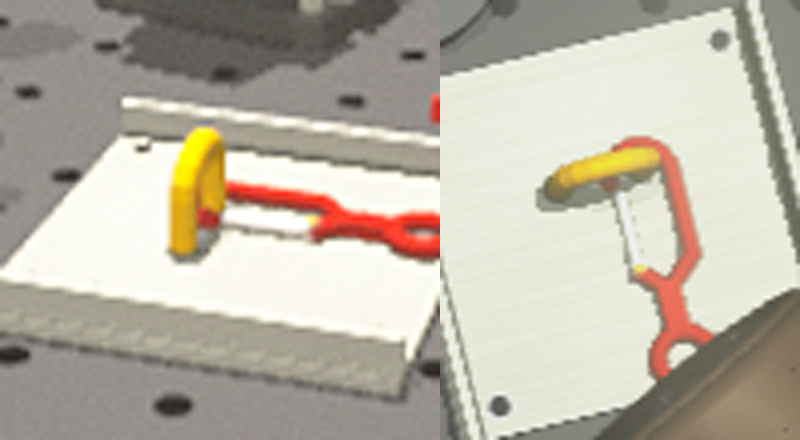

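The hook lies flat, clipped round the right leg with its gate shut. The plate's corner hole is at (360,130), as before, so the plate has not shifted.

```bash
python3 -c "
from cell import env
print(env.job_done())"
```

```text
the job is handed in; nothing more can be done
None
```

The middle-sized red hook is clipped on the loop's right leg with its gate shut, tugged to 20 N, left flat on the plate and released; the plate shows no visible shift, and the job is handed in (no verdict was returned).

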